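# Turn the soap tray over, cover the soap, lift the outer lid off

### The arm

A 6-joint arm with a two-finger parallel gripper is mounted at the origin on the work surface. World frame = base frame: x ahead of the robot, y to its left, z up, the work surface at z = 0. Lengths are in m, angles in rad, forces in N, time in s.
With the tool pointing down it reaches from about 0.35 to 0.975 m from the base axis. Payload 7.1 kg.
Tool frame: the origin (TCP) lies at the centre of the arm's flange, where the gripper is bolted on; the fingertips stand 182 mm ahead of it and the grasp point (between the pads) lies 163 mm ahead of it; z points along the fingers, y is the direction in which the jaws open and shut (so a half turn about z gives the same grasp; the last joint's range is limited). The gripper opens to 88 mm and grips with 3 to 60 N. Pads are 20 mm wide; open, the fingers measure 115 mm over their backs; the gripper's body (75 mm by 178 mm) begins 61 mm behind the grasp point.
Start: joints at [1.152, 0.423, 1.63, -0, 1.089, -0.019], TCP at [0.243, 0.576, 0.405] pointing down, gripper open.
Joint ranges: [-3, 3], [-0.9, 2.11], [0.09, 2.58], [-1.31, 4.45], [0.11, 2.69], [-2.54, 2.54]. Speed limits (rad/s): [2.39, 2.39, 3.01, 3.14, 3.14, 3.14].

### API

Orientations are given as a 3x3 rotation matrix whose columns are the frame's x, y, z axes.
In Python, from rig import monitor, vision, workorder gives the robot as it stands.
- The arm moves only by the tool apply_moves, never from a script. Its argument "moves" is text: rows parted by semicolons, each of 4 numbers parted by spaces: the shift along the tool's x, y, z in cm, then the turn about the tool's z in rad. A call has 1 to 20 rows; each row is the pose to reach, as a shift and turn from the pose commanded when the call began, along the tool's axes at that moment; what a row does not reach only later rows make up. A row lasts 1/8 s, in which the tool goes at most 62.5 mm and 10.7 degrees, less where a joint would pass 70% of its speed; a pose out of reach is approached as far as the arm can. A call with a gripper value outside its range is refused whole. "gripper" is the closure, from 0 (fully open) to 1 (shut), set as the call begins (left out, the last holds). The fingers move at their own pace and stop on an object; the grip force is fixed at half the most. Time passes only in rows, so rows that repeat a pose let the fingers close. It gives the time, the measured TCP pose, the force and the opening at its end, in the units of the state.
- monitor.sense(): the state, without advancing time (a new reading comes with each control period).
- vision.camera(name): name is "side" or "top" or "wrist"; returns a dict with "pixels" (384x512x3 uint8, red, green, blue), "range_z" (384x512 float32, m along the optical axis (not along the pixel's ray), 0 where there is no reading), "vertical_fov" (degrees; the focal length in pixels is half the picture's height over the tangent of half this angle, whatever the lens; pixels are square), "cx", "cy" (the principal point, pixels), "camera_from_world" (4x4, takes a point from world to camera coordinates); the wrist camera has in their place "hand_eye" (4x4, takes a point from camera to tool coordinates, whose origin is the TCP and whose axes are the flange's). Camera axes: x right, y up, looking along -z (the intrinsics and any distortion apply to the point x, -y, -z); pixel columns grow to the right and rows downward; lengths in m; the calibration is good to about 2 mm. A picture is of the moment at which its call begins: read the wrist's pose just before it.
- workorder.job_done(): hands the job in, once; it reports no verdict.
The state is a dict: "t": time; "joint_positions": joint angles; "joint_velocities": joint speeds; "joint_torque": joint torques, N m; "position": TCP position; "tcp_rot": TCP orientation; "wrist_force": force on the tool from outside, world axes, zero at the start; "ft_torque": the same for the moment, N m; "width": opening from 0.0 (shut) to 1.0 (fully open).
Only numpy, scipy, OpenCV 4.12 (cv2) and the standard library are available. Lean on these libraries where they do the work, as an engineer would, in place of code of your own. Each camera call takes 0.05 s, during which the arm holds its last target.

### The job

Flip the hinged soap tray right over so that it lies flat with the soap dish facing up. Then pick up the nested pair of lids by the inner lid's knob, lower both together onto the dish until the inner lid sits fully home, and let go of the knob. Finally take hold of the outer lid alone by its collar, lift it up off the knob and finish while still holding it, level and still, about 10 cm above the inner lid, which stays undisturbed on the dish; never part the lids anywhere else, and leave the other toiletries alone.

Things in the scene. Friction and masses are not known exactly. Their poses are not given: they have to be found in the camera images.
- tray_base: Grey plastic base of the folding soap tray, fixed on the counter: slab 126 mm (its x) by 224 mm (its y), 6 mm thick; two hinge posts 49 mm tall at x = +-60 mm, y = 0; four rests 37 mm tall at x = +-46, y = +-100 mm. Origin: centre of its underside, z up. The hinge line runs along its x axis, 40 mm above the counter. Placed and turned anew each time.
- tray_hinge (a point): Middle of the hinge line, 40 mm above the base's origin; axes as the base. The leaf on it is 104 mm wide along the hinge, 6 mm thick, and reaches 6 to 110 mm from the hinge line; then comes the tab.
- soap_leaf (a joint): Angle of the leaf, rad. 0: folded over the base's +y half, plain face up, dish beneath. It turns up and over (pi/2: upright) to its stop at 3.14, flat over the -y half, dish up. Starts at 0 to 0.3. Stiff hinge (0.22 N m friction): the leaf (280 g) stays where it is left and must be pushed all the way down, with about 3 N at the tab.
- tray_tab (a point): Middle of the tab on the leaf's free edge, 134 mm from the hinge line, in the leaf's mid-plane. Tab: 24 mm wide along the hinge, 8 mm thick, 110 to 150 mm from the hinge line. Pinched across its 24 mm from above (fingers closing along the hinge) it pivots between the fingers, but slips and may stop some 0.2 rad short: then press it home. Axes: x as the base's x, y from hinge to tab.
- dish_seat (a point): Where the inner lid's origin comes when fully home: on the dish's centre line, 58 mm from the hinge line, 19 mm from the leaf's mid-plane on the dish side, 8 mm below the rim's top; 59 mm above the counter with the leaf at 3.14. Dish: round rim 90 mm outside, 82 inside, 24 tall, round a fixed soap bar 56 mm wide, 13 tall. Its z points down when the dish is up.
- inner_lid: Inner lid, aluminium, 160 g: plug 76 mm wide (70 at its foot), 8 mm deep, enters the dish's rim with 3 mm play; disc 96 mm wide, 8 to 13 mm up, rests on the rim; plain upright knob 18 mm thick, 13 to 71 mm up. Origin: centre of the plug's underside, z up. Starts standing on the counter with the outer lid over it.
- outer_lid: Outer lid, aluminium, 150 g: ring-shaped top 108 mm wide, 4 mm thick; skirt 9 mm down round the inner disc (3 mm play); round collar 48 mm outside, 40 inside, 4 to 26 mm up; the knob passes through and stands 32 mm above it. Origin: centre of the top's underside, z up, 13 mm above the inner lid's when nested. It rests loosely: the knob lifts both, the collar the outer alone.
- cup: Bystander, to be left alone: white plastic cup, 72 mm wide, 90 mm tall. Origin: centre of its underside.
- bath_brush: Bystander, to be left alone: wooden bath brush lying bristles down, 320 mm long, 38 mm tall. Origin: centre of its underside.
- lotion: Bystander, to be left alone: white lotion bottle, 56 mm wide, 115 mm tall. Origin: centre of its underside.
- cream_jar: Bystander, to be left alone: glass cream jar, 52 mm wide, 40 mm tall. Origin: centre of its underside.
- soap_box: Bystander, to be left alone: empty white open soap box, 65 x 100 x 32 mm. Origin: centre of its underside.
- pumice: Bystander, to be left alone: grey pumice stone, 45 x 75 x 28 mm. Origin: centre of its underside.
- nail_brush: Bystander, to be left alone: wooden nail brush lying bristles down, 40 x 85 x 24 mm. Origin: centre of its underside.
Not all that is in view belongs to the job. Leave any green look-alike of the inner_lid alone. What is shaped like the outer_lid but red is not meant.

How it is judged:
By the outcome, as a careful person would: the job done as asked, in the order asked, and still so for the second after the job is handed in, while the arm keeps its last pose, push and grip.
It also fails if it takes over 72 s, if anything falls off the work surface, if the arm or the gripper's body presses on something with over 40 N, if the wrist force passes 120 N, or if a joint passes its speed limit or range.

## Working session

There is one attempt and no reset: what is moved stays moved. The work goes in short steps, Python scripts to look and compute and a tool call to move; the robot and the scene stay as the last step left them, time stands still between calls to the robot, and variables do not carry over. Pictures are saved under pics/ and viewed, and the job is handed in when it is done.

Besides the shell and the picture viewer there is one more tool, called after "Emit:" as name(argument=value, ...) on one line, values as JSON. apply_moves: Moves the arm, as the interface text tells. Its arguments: {"type":"object","properties":{"moves":{"type":"string"},"gripper":{"type":"number"}},"required":["moves"]}

```bash
ls; mkdir -p pics; cat > h.py <<'E'
import numpy as np, cv2
from rig import monitor, vision, workorder
def grab(n,tag):
    s=monitor.sense(); c=vision.camera(n)
    np.savez(f'pics/{tag}.npz',pos=s['position'],rot=s['tcp_rot'],**{k:v for k,v in c.items() if not isinstance(v,str)})
    cv2.imwrite(f'pics/{tag}.png',cv2.resize(c['pixels'][:,:,::-1],None,fx=1.5,fy=1.5))
    return c
def world(tag):
    d=np.load(f'pics/{tag}.npz',allow_pickle=True)
    z=d['range_z'].astype(float);H,W=z.shape
    f=H/2/np.tan(np.radians(float(d['vertical_fov']))/2)
    v,u=np.mgrid[0:H,0:W]
    K=np.array([[f,0,float(d['cx'])],[0,f,float(d['cy'])],[0,0,1]])
    uv=np.stack([u,v],-1).astype(float)
    if 'distortion' in d.files:
        uv=cv2.undistortPoints(uv.reshape(-1,1,2),K,d['distortion'],P=K).reshape(H,W,2)
    x=(uv[...,0]-K[0,2])/f*z;y=-(uv[...,1]-K[1,2])/f*z
    P=np.stack([x,y,-z,np.ones_like(z)],-1)
    if 'camera_from_world' in d.files: T=np.linalg.inv(d['camera_from_world'])
    else:
        T=np.eye(4);T[:3,:3]=np.array(d['rot']).reshape(3,3);T[:3,3]=d['pos'];T=T@d['hand_eye']
    Q=(P@T.T)[...,:3];Q[z==0]=np.nan
    return Q,d['pixels']
E
python3 - <<'E'
from h import *
print(monitor.sense())
for n in('top','side','wrist'):
    c=grab(n,n+'0');print(n,{k:(v if np.size(v)<20 else v.shape) for k,v in c.items()})
E
```

```text
pics
{'t': 0.0, 'joint_positions': array([ 1.15201070e+00,  4.23878793e-01,  1.63068971e+00, -1.40833814e-05,
        1.08859751e+00, -1.90050746e-02]), 'joint_velocities': array([-0.00161842, -0.00035179,  0.00110727,  0.00045625,  0.00085644,
        0.0002817 ]), 'joint_torque': array([ 2.21417380e-03, -5.44628334e+01, -2.73670471e+01,  6.44649169e-02,
        2.27578904e-02, -1.03109285e-04]), 'position': array([0.24312864, 0.57547264, 0.40387789]), 'tcp_rot': array([[-9.21148970e-01,  3.89209688e-01, -6.28409973e-04],
       [ 3.89210195e-01,  9.21147840e-01, -1.44247042e-03],
       [ 1.74350262e-05, -1.57331371e-03, -9.99998762e-01]]), 'wrist_force': array([ 0.48688572, -0.50840404, -0.12770743]), 'ft_torque': array([0.05787065, 0.01897857, 0.03521303]), 'width': 0.9972916193033035}
top {'pixels': (384, 512, 3), 'range_z': (384, 512), 'vertical_fov': 54.62020952408383, 'cx': 254.7230506596521, 'cy': 186.5182294197348, 'camera_from_world': array([[ 3.96005184e-03, -9.99890729e-01,  1.42424425e-02,
         1.14131330e-03],
       [ 9.83093902e-01,  6.49999052e-03,  1.82986693e-
[... 404 characters left out ...]
8184 , -0.52085373],
       [ 0.21469613,  0.62858766,  0.74751798, -0.17471779],
       [-0.25557429, -0.70253919,  0.66416901, -0.95097013],
       [ 0.        ,  0.        ,  0.        ,  1.        ]])}
wrist {'pixels': (384, 512, 3), 'range_z': (384, 512), 'vertical_fov': 68.37129722179985, 'cx': 258.22747888720676, 'cy': 191.1762502025074, 'hand_eye': array([[ 6.14735538e-04,  9.69855897e-01,  2.43678398e-01,
         6.61790435e-02],
       [ 9.99999612e-01, -7.50010467e-04,  4.62358483e-04,
        -2.63319741e-04],
       [ 6.31182450e-04,  2.43678019e-01, -9.69855981e-01,
         1.94416715e-02],
       [ 0.00000000e+00,  0.00000000e+00,  0.00000000e+00,
         1.00000000e+00]])}
```

View pics/top0.png

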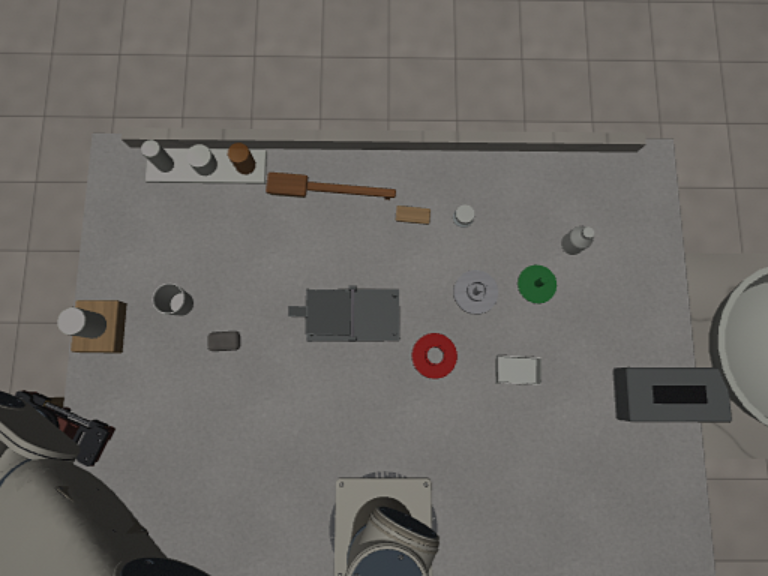

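View pics/side0.png

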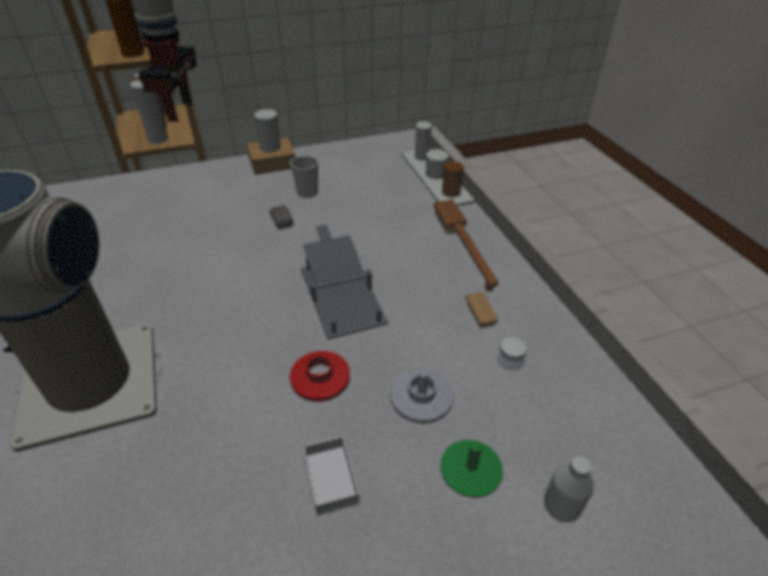

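View pics/wrist0.png

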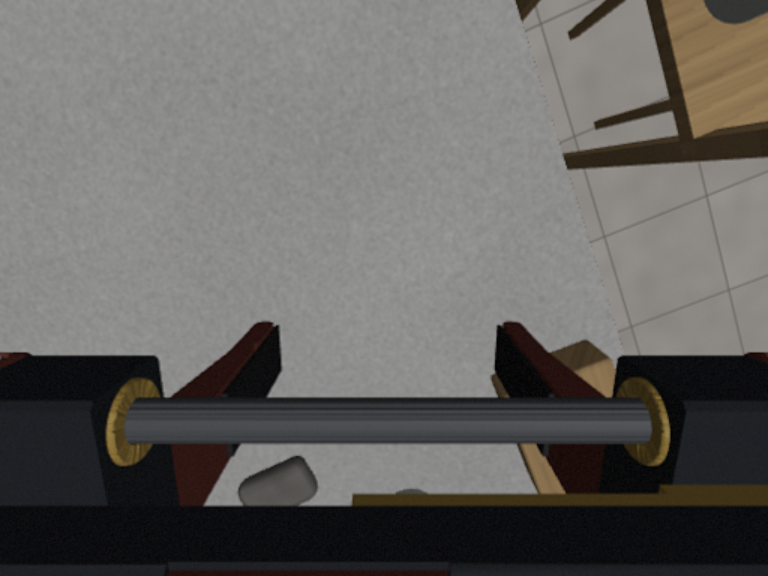

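The top view shows the tray with its leaf on the left (tab at about 297,311), the grey nested lids at (476,292), and the red and green look-alikes beside them. Next I'll measure positions.

```bash
python3 - <<'E'
from h import *
Q,p=world('top0')
def at(u,v):
    u,v=int(u/1.5),int(v/1.5);return np.round(np.nanmedian(Q[v-1:v+2,u-1:u+2].reshape(-1,3),0),4)
for n,uv in dict(tab=(297,311),tabtip=(291,311),leaf=(330,312),leafTL=(310,293),leafBL=(310,336),baseR=(380,315),counter=(400,400),lid=(462,300),red=(420,356)).items(): print(n,at(*uv))
crop=cv2.resize(p[180:245,180:345,::-1],None,fx=4.8,fy=4.8,interpolation=cv2.INTER_CUBIC);cv2.imwrite('pics/crop0.png',crop)
# height map
z=Q[...,2]
cv2.imwrite('pics/h0.png',cv2.resize((np.clip(np.nan_to_num(z[180:245,180:345]),0,.1)*2550).astype(np.uint8),None,fx=4.8,fy=4.8,interpolation=cv2.INTER_NEAREST))
# leaf points
m=np.zeros(z.shape,bool);m[195:225,207:232]=1
P=Q[m];P=P[P[:,2]>.03];c=P.mean(0);U,S,V=np.linalg.svd(P-c);print('leaf plane',c,V[2],len(P),S[2]/np.sqrt(len(P)))
E
```

```text
tab [0.484  0.1981 0.0785]
tabtip [0.4836 0.2115 0.082 ]
leaf [0.4839 0.1249 0.0563]
leafTL [0.527  0.1729 0.0702]
leafBL [0.4325 0.1764 0.0061]
baseR [0.484  0.0094 0.0068]
counter [ 0.2855 -0.0376  0.0006]
lid [ 0.5198 -0.1888  0.0169]
red [ 0.3868 -0.087   0.0141]
leaf plane [0.48207513 0.12796191 0.05833208] [-0.00688156 -0.26753452  0.9635237 ] 698 0.002822526037179786
```

View pics/crop0.png

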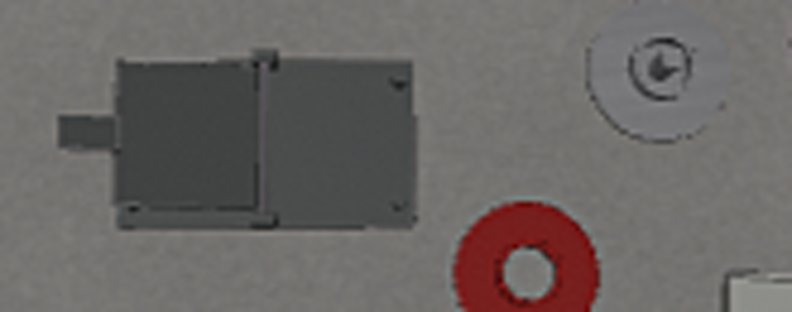

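View pics/h0.png

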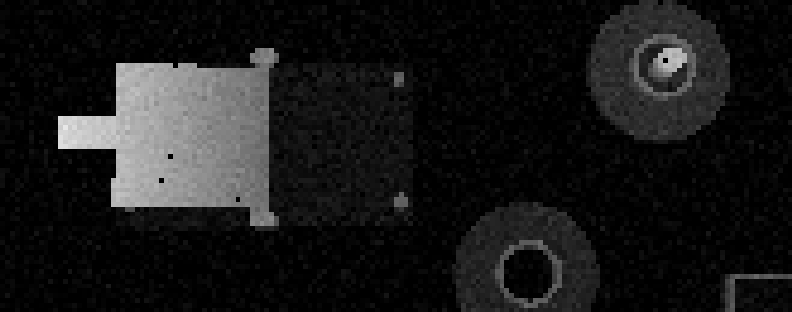

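Emit:
apply_moves(moves="-4 -3.4 0 0.12;-8 -6.8 0 0.24;-13 -11 0 0.4;-18 -15 0 0.56;-23 -19.5 0 0.72;-28 -24 0 0.88;-33 -28 0 1.03;-37 -31.5 0 1.13;-40 -33.6 0 1.17;-40.7 -34.4 0 1.17;-40.7 -34.4 0 1.17;-40.7 -34.4 0 1.17;-40.7 -34.4 0 1.17", gripper=0)

```text
t: 1.78
position: [0.4838, 0.1015, 0.4047]
tcp_rot: [[-0.003, 1.0, -0.0], [1.0, 0.003, 0.0], [0.0, -0.0, -1.0]]
wrist_force: [1.1, -0.1, -0.1]
width: 1.001
```

```bash
python3 - <<'E'
from h import *
s=monitor.sense();print(s['t'],s['position'],s['tcp_rot'])
grab('wrist','w1');grab('top','top1')
E
```

```text
1.775 [0.48375276 0.10151886 0.40466429] [[-3.03138501e-03  9.99995388e-01 -1.84175138e-04]
 [ 9.99995402e-01  3.03140082e-03  8.55818392e-05]
 [ 8.61397532e-05 -1.83914860e-04 -9.99999979e-01]]
```

View pics/w1.png

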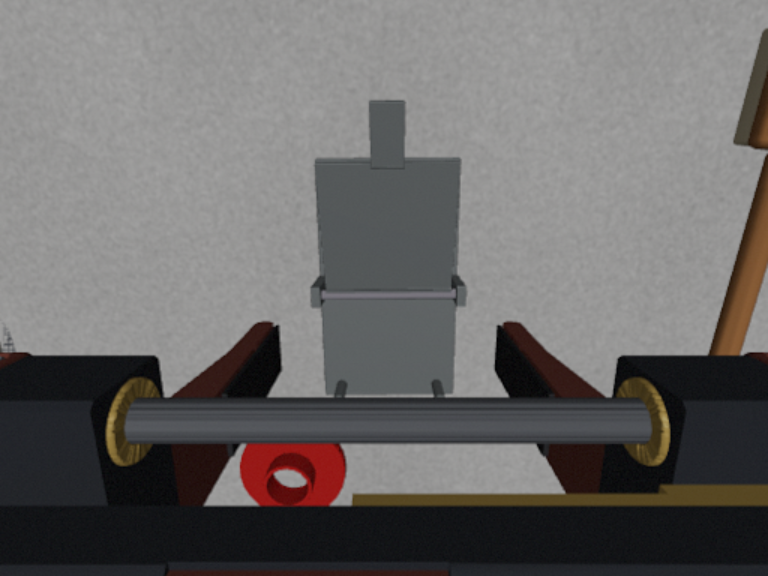

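The wrist view shows the tab at (388,133), the leaf's far edge at v≈160 and the hinge rod at v≈295, from (322,295) to (456,295).

```bash
python3 - <<'E'
from h import *
Q,p=world('w1')
def at(u,v,r=1):
    u,v=round(u/1.5),round(v/1.5);return np.round(np.nanmedian(Q[v-r:v+r+1,u-r:u+r+1].reshape(-1,3),0),4)
for n,uv in dict(tabFL=(373,105),tabFR=(402,105),tab=(388,133),tabNL=(373,155),tabNR=(402,155),leafFL=(321,165),leafFR=(456,165),leafNL=(328,283),leafNR=(453,283),postL=(318,283),postR=(460,283),rodL=(345,295),rodR=(435,295),baseC1=(330,385),baseC2=(450,385)).items(): print(n,at(*uv))
z=Q[...,2]
v,u=np.mgrid[0:384,0:512]
P=Q[(u>222)&(u<298)&(v>115)&(v<185)];c=P.mean(0);U,S,V=np.linalg.svd(P-c,full_matrices=False);n=V[2]*np.sign(V[2][2]);print(c,n,np.arctan2(np.hypot(*n[:2]),n[2]),np.degrees(np.arctan2(n[0],-n[1])), S[2]/len(P)**.5)
T=Q[(u>248)&(u<269)&(v>70)&(v<100)];print('tab mean',T.mean(0),T.min(0),T.max(0))
cv2.imwrite('pics/c1.png',cv2.resize(p[55:270,190:330,::-1],None,fx=2.7,fy=2.7,interpolation=cv2.INTER_CUBIC))
# leaf edges row-wise by height
for vv in range(70,180,6):
    r=Q[vv]; m=(r[:,2]>0.035)&(np.abs(r[:,0]-.484)<.07); 
    if m.any(): q=r[m]; print(vv,q[0].round(4),q[-1].round(4),((q[0]+q[-1])/2).round(4))
E
```

```text
tabFL [0.474  0.2154 0.084 ]
tabFR [0.4928 0.2157 0.0843]
tab [0.484  0.1982 0.0792]
tabNL [0.4736 0.1847 0.0761]
tabNR [0.4935 0.1848 0.0753]
leafFL [0.4362 0.1776 0.0723]
leafFR [0.532  0.1779 0.0722]
leafNL [0.4354 0.0849 0.047 ]
leafNR [0.5404 0.0811 0.0297]
postL [0.425  0.0826 0.037 ]
postR [0.5446 0.0839 0.0416]
rodL [0.4484 0.074  0.0448]
rodR [0.5233 0.0745 0.0445]
baseC1 [ 0.4278 -0.028   0.0064]
baseC2 [ 0.5453 -0.027   0.007 ]Traceback (most recent call last):
  File "<stdin>", line 8, in <module>
    u, s, vh = gufunc(a, signature=signature)
               ~~~~~~^^^^^^^^^^^^^^^^^^^^^^^^
    raise LinAlgError("SVD did not converge")
numpy.linalg.LinAlgError: SVD did not converge
```

```bash
python3 - <<'E'
from h import *
Q,p=world('w1')
v,u=np.mgrid[0:384,0:512]
P=Q[(u>222)&(u<298)&(v>115)&(v<185)];P=P[~np.isnan(P[:,2])];c=P.mean(0);U,S,V=np.linalg.svd(P-c,full_matrices=False);n=V[2]*np.sign(V[2][2]);print(c,n,'theta',np.arctan2(-n[1],n[2]), S[2]/len(P)**.5)
# hinge: plane mid at z=.040 : offset 3mm below along n
# point on midplane: c-0.003n ; go along leaf to z=.04
m=c-.003*n; y=m[1]-(m[2]-.04)*n[2]/-n[1];print('hinge y from plane',y)
for vv in list(range(67,112,5)):
    r=Q[vv]; k=(r[:,2]>0.05)&(np.abs(r[:,0]-.484)<.02); 
    if k.any(): q=r[k]; print(vv,q[0].round(4),q[-1].round(4),((q[0]+q[-1])/2).round(4))
k=(Q[...,2]>.05)&(u>240)&(u<275);print('tip y',np.nanmax(Q[...,1][k]))
E
```

```text
[0.48542814 0.13338409 0.06029374] [ 0.00334913 -0.2685619   0.96325661] theta 0.2719013337068127 0.0006902302324007207
hinge y from plane 0.0717666039682804
67 [0.4719 0.2189 0.0805] [0.4938 0.2187 0.0821] [0.4829 0.2188 0.0813]
72 [0.4709 0.2138 0.0828] [0.4939 0.2139 0.0831] [0.4824 0.2139 0.083 ]
77 [0.4709 0.2093 0.0818] [0.4939 0.2092 0.083 ] [0.4824 0.2093 0.0824]
82 [0.4718 0.2046 0.0814] [0.4941 0.2047 0.0813] [0.4829 0.2047 0.0814]
87 [0.4718 0.1999 0.0809] [0.4942 0.2002 0.0794] [0.483  0.2    0.0801]
92 [0.4717 0.1952 0.08  ] [0.4943 0.1954 0.0788] [0.483  0.1953 0.0794]
97 [0.4716 0.1905 0.0776] [0.4944 0.1906 0.0777] [0.483  0.1905 0.0777]
102 [0.4715 0.1857 0.075 ] [0.4945 0.1857 0.0765] [0.483  0.1857 0.0758]
107 [0.4714 0.1807 0.0748] [0.4946 0.1808 0.0742] [0.483  0.1808 0.0745]
tip y 0.21895369878487375
```

Emit:
apply_moves(moves="3 0 0 0;6.5 0 3 0;9 -0.1 7 0;10.3 -0.1 11 0;10.3 -0.1 14 0;10.3 -0.1 16 0;10.3 -0.1 16.5 0;10.3 -0.1 16.5 0;10.3 -0.1 16.5 0")

```text
t: 3.0
position: [0.4835, 0.2036, 0.2406]
tcp_rot: [[-0.001, 1.0, 0.002], [1.0, 0.001, 0.001], [0.001, 0.002, -1.0]]
wrist_force: [1.0, -0.9, 0.2]
width: 1.001
```

```bash
python3 - <<'E'
from h import *
s=monitor.sense();print(s['position'],s['wrist_force'])
grab('wrist','w2')
p=.136;a0=.272
for a in np.linspace(a0,np.pi,21): print(round(a,3),np.round([100*p*(np.cos(a)-np.cos(a0)),-100*p*(np.sin(a)-np.sin(a0))],1))
E
```

```text
[0.48352185 0.2035993  0.24060985] [ 0.98334424 -0.85298818  0.17425897]
0.272 [ 0. -0.]
0.415 [-0.7 -1.8]
0.559 [-1.6 -3.6]
0.702 [-2.7 -5.1]
0.846 [-4.1 -6.5]
0.989 [-5.6 -7.7]
1.133 [-7.3 -8.7]
1.276 [-9.2 -9.4]
1.42 [-11.1  -9.8]
1.563 [-13.   -9.9]
1.707 [-14.9  -9.8]
1.85 [-16.9  -9.4]
1.994 [-18.7  -8.7]
2.137 [-20.4  -7.8]
2.281 [-22.   -6.7]
2.424 [-23.3  -5.3]
2.568 [-24.5  -3.7]
2.711 [-25.5  -2. ]
2.855 [-26.1  -0.2]
2.998 [-26.6   1.7]
3.142 [-26.7   3.7]
```

View pics/w2.png

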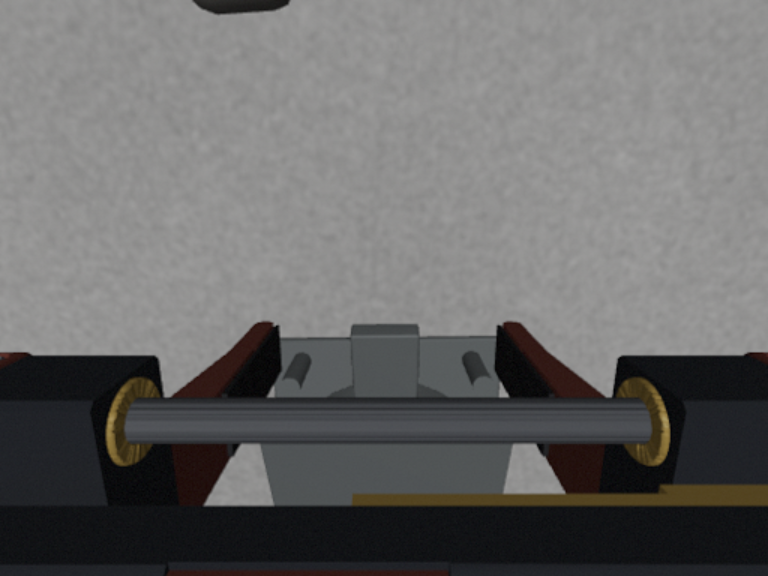

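The tab (385,360) sits centred between the fingers, so I'll close on it.

Emit:
apply_moves(moves="0 0 0 0;0 0 0 0;0 0 0 0;0 0 0 0;0 0 0 0;0 0 0 0", gripper=1)

```text
t: 3.8
position: [0.4832, 0.2034, 0.2396]
tcp_rot: [[-0.001, 1.0, -0.0], [1.0, 0.001, -0.0], [-0.0, -0.0, -1.0]]
wrist_force: [-0.4, -0.0, -1.0]
width: 0.355
```

Emit:
apply_moves(moves="-0.3 0 -0.9 0;-0.7 0 -1.8 0;-1.1 0 -2.7 0;-1.6 0 -3.6 0;-2.1 0 -4.4 0;-2.7 0 -5.1 0;-3.4 0 -5.9 0;-4.1 0 -6.5 0;-4.8 0 -7.1 0;-5.6 0 -7.7 0;-6.5 0 -8.2 0;-7.3 0 -8.7 0")

```text
t: 5.3
position: [0.4834, 0.1297, 0.3269]
tcp_rot: [[-0.001, 1.0, 0.001], [1.0, 0.001, -0.0], [-0.0, 0.001, -1.0]]
wrist_force: [3.1, -0.2, -9.9]
width: 0.271
```

Emit:
apply_moves(moves="-0.9 0 -0.4 0;-1.9 0 -0.7 0;-2.8 0 -0.9 0;-3.8 0 -1.1 0;-4.7 0 -1.2 0;-5.7 0 -1.2 0;-6.7 0 -1.2 0;-7.6 0 -1.1 0;-8.6 0 -0.9 0;-9.6 0 -0.7 0;-10.5 0 -0.4 0;-11.4 0 0 0")

```text
t: 6.8
position: [0.4832, 0.0157, 0.3263]
tcp_rot: [[-0.001, 1.0, -0.0], [1.0, 0.001, -0.0], [-0.0, -0.0, -1.0]]
wrist_force: [-0.1, 0.3, 0.1]
width: 0.002
```

```bash
python3 - <<'E'
from h import *
grab('side','s2')
E
```

```text
(no output)
```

View pics/s2.png

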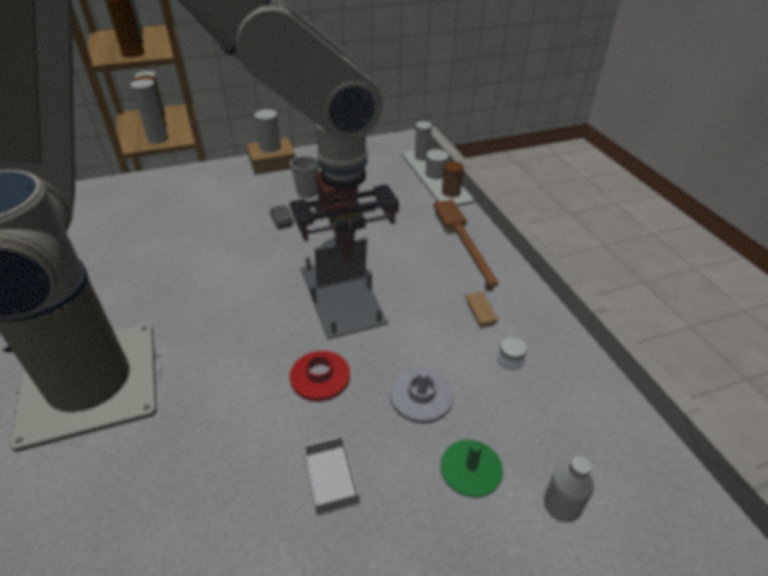

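The fingers slipped off the tab (width about 0) and the leaf stands partly up at (342,262). I'll measure its angle.

```bash
python3 - <<'E'
from h import *
grab('top','t2');grab('wrist','w3')
Q,p=world('s2')
for vv in range(240,285,6):
    u=342;q=Q[int(vv/1.5),int(u/1.5)];print(vv,q.round(4))
k=(abs(Q[...,0]-.483)<.045)&(Q[...,2]>.06)&(Q[...,2]<.135)&(abs(Q[...,1]-.07)<.13)
P=Q[k];print(len(P));c=np.median(P,0);P=P[abs(P[:,1]-c[1])<.06]
A=np.polyfit(P[:,2],P[:,1],1);print(A,'angle',np.arctan2(1,A[0]), 'y@.04',np.polyval(A,.04))
E
```

```text
240 [0.474  0.0047 0.1961]
246 [0.473  0.0028 0.1844]
252 [0.4727 0.004  0.1701]
258 [0.4729 0.0073 0.1538]
264 [0.4867 0.0643 0.0915]
270 [0.4868 0.0672 0.0737]
276 [0.4864 0.0685 0.0569]
282 [0.4857 0.0682 0.0412]
454
[-0.1252783   0.07530828] angle 1.6954253273168016 y@.04 0.0702971441084716
```

View pics/w3.png

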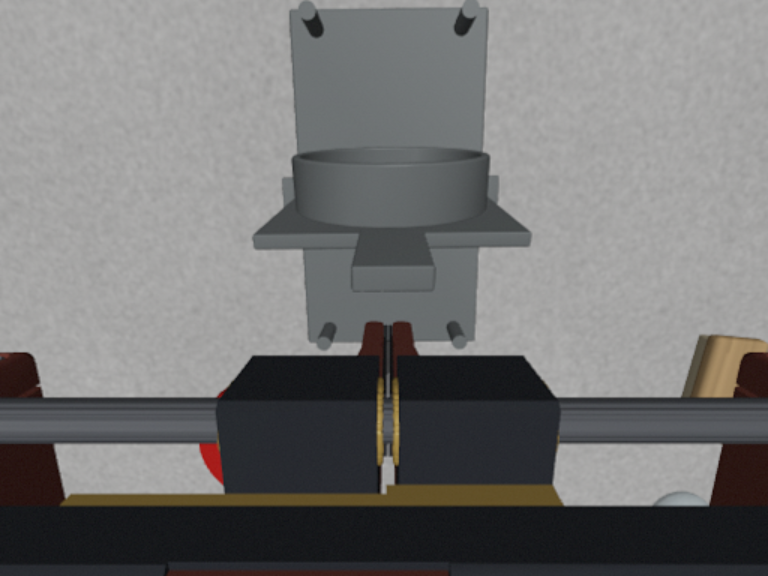

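Emit:
apply_moves(moves="0 0 -4 0;0 0 -8.5 0;1 0 -9 0;4.5 0 -9 0;8.5 0 -9 0;9 0 -9 0;9 0 -6 0;9 0 -3 0;9 0 -3 0;9 0 -3 0")

```text
t: 8.2
position: [0.4835, 0.1062, 0.3571]
tcp_rot: [[-0.001, 1.0, -0.0], [1.0, 0.001, -0.0], [-0.0, -0.0, -1.0]]
wrist_force: [-1.1, -0.4, 0.3]
width: 0.007
```

```bash
python3 - <<'E'
from h import *
s=monitor.sense();q=s['position'];print(q,s['wrist_force'])
for a in list(np.arange(1.7,3.15,.12))+[3.1416]:
    y=.0735+.135*np.cos(a)+.004*np.sin(a)+.01;z=.04+.135*np.sin(a)-.004*np.cos(a)+.182
    print(round(a,2),np.round([100*(y-q[1]),-100*(z-q[2])],1))
E
```

```text
[0.48351125 0.10623535 0.35705415] [-1.08163832 -0.35756258  0.26996471]
1.7 [-3.6  0.1]
1.82 [-5.2  0.3]
1.94 [-6.8  0.8]
2.06 [-8.3  1.4]
2.18 [-9.7  2.2]
2.3 [-11.    3.2]
2.42 [-12.1   4.3]
2.54 [-13.2   5.5]
2.66 [-14.1   6.9]
2.78 [-14.8   8.4]
2.9 [-15.3   9.9]
3.02 [-15.6  11.5]
3.14 [-15.8  13.1]
3.14 [-15.8  13.1]
```

Emit:
apply_moves(moves="-1.8 0 0 0;-3.6 0 0.1 0;-4.4 0 0.2 0;-5.2 0 0.3 0;-6 0 0.5 0;-6.8 0 0.8 0;-7.5 0 1.1 0;-8.3 0 1.4 0;-9 0 1.8 0;-9.7 0 2.2 0;-10.4 0 2.7 0;-11 0 3.2 0;-11.6 0 3.8 0;-12.1 0 4.3 0;-12.7 0 4.9 0;-13.2 0 5.5 0;-13.7 0 6.2 0;-14.1 0 6.9 0;-14.5 0 7.6 0;-14.8 0 8.4 0")

```text
t: 10.7
position: [0.4834, -0.0419, 0.2722]
tcp_rot: [[-0.001, 1.0, 0.0], [1.0, 0.001, -0.0], [-0.0, 0.0, -1.0]]
wrist_force: [0.1, -0.0, 1.1]
width: 0.005
```

```bash
python3 - <<'E'
from h import *
grab('side','s3');grab('wrist','w4')
E
```

```text
(no output)
```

View pics/s3.png

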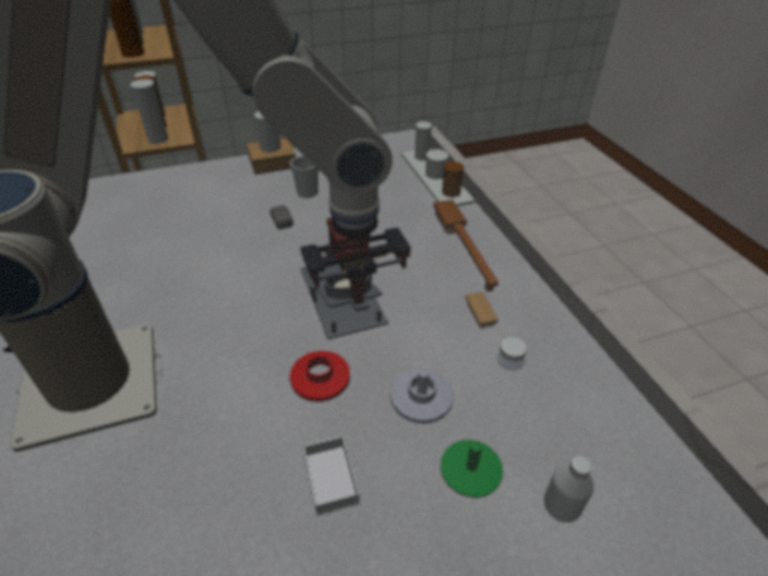

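View pics/w4.png

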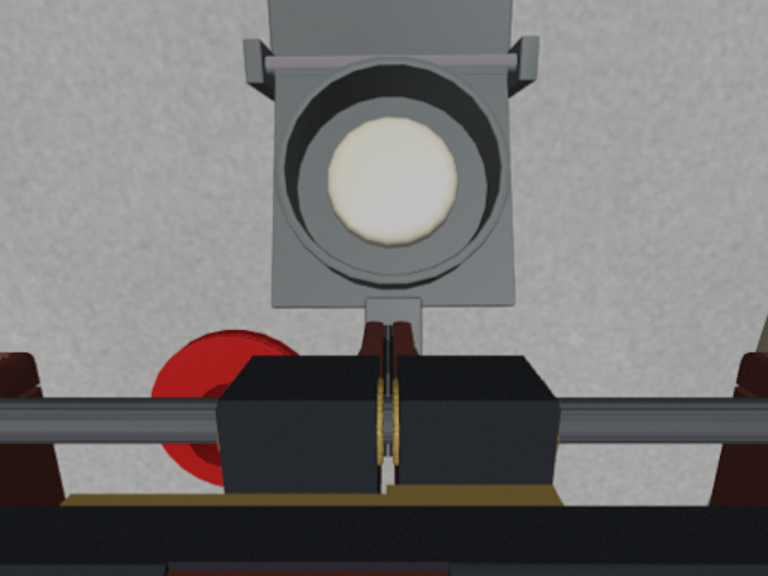

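The leaf is following, dish up. Pressing it home.

Emit:
apply_moves(moves="-0.3 0 0.8 0;-0.5 0 1.5 0;-0.7 0 2.3 0;-0.8 0 3.1 0;-0.9 0 3.9 0;-1 0 4.4 0;-1 0 4.7 0;-1 0 4.9 0;-1 0 4.9 0")

```text
t: 11.92
position: [0.4833, -0.0516, 0.2258]
tcp_rot: [[-0.001, 1.0, -0.0], [1.0, 0.001, -0.0], [-0.0, -0.0, -1.0]]
wrist_force: [-9.6, 0.1, 33.3]
width: 0.007
```

Emit:
apply_moves(moves="0 0 -2 0;0 0 -5 0;0 0 -9 0;-2 0.3 -13 0;-6 0.8 -17 0;-10 1.3 -20 0;-14 1.8 -20 0;-15 2 -20 0;-15 2 -20 0;-15 2 -20 0", gripper=0)

```text
t: 13.18
position: [0.5033, -0.2005, 0.4231]
tcp_rot: [[-0.002, 1.0, -0.001], [1.0, 0.002, 0.001], [0.001, -0.001, -1.0]]
wrist_force: [-0.2, -0.6, -0.3]
width: 1.001
```

```bash
python3 - <<'E'
from h import *
grab('wrist','w5');grab('side','s5');grab('top','t5')
Q,p=world('s5');
E
```

```text
(no output)
```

View pics/w5.png

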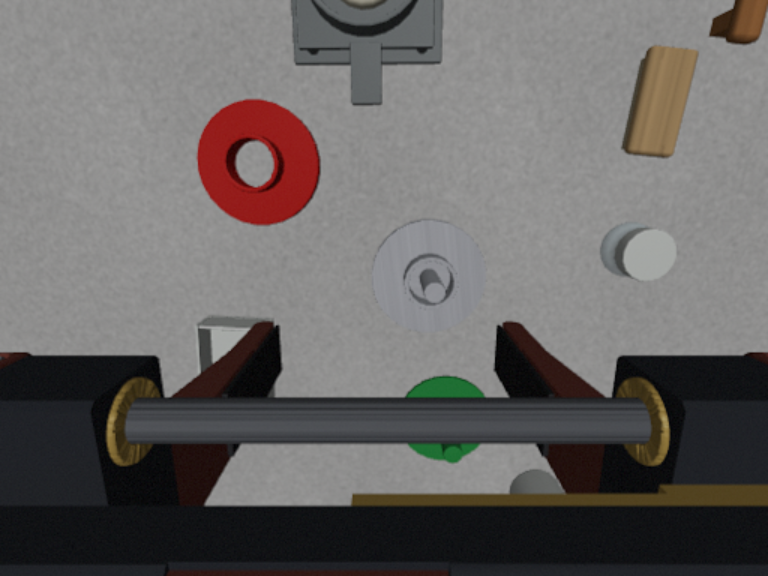

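View pics/s5.png

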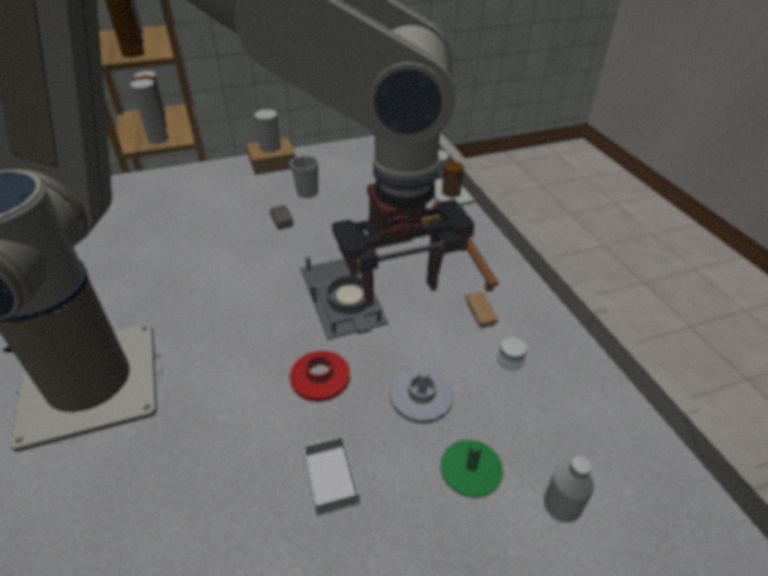

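The leaf lies flat with the soap up; in the wrist view the knob top is at (433,291) and the outer ring is centred near (428,275).

```bash
cat >> h.py <<'E'
def circ(P):
    A=np.c_[2*P,np.ones(len(P))];s=np.linalg.lstsq(A,(P**2).sum(1),rcond=None)[0];return s[:2],np.sqrt(s[2]+s[0]**2+s[1]**2)
def band(Q,c,r,lo,hi):
    k=(Q[...,2]>lo)&(Q[...,2]<hi)&(np.hypot(Q[...,0]-c[0],Q[...,1]-c[1])<r);return k,Q[k]
def edge(k,Q):
    m=k.astype(np.uint8);cs,_=cv2.findContours(m,cv2.RETR_EXTERNAL,cv2.CHAIN_APPROX_NONE);c=max(cs,key=cv2.contourArea)[:,0];return Q[c[:,1],c[:,0]]
E
python3 - <<'E'
from h import *
for t in('w5','t5'):
    Q,p=world(t);c=(.518,-.2)
    k,P=band(Q,(.52,-.2),.09,.012,.09)
    print(t,'all',len(P),P.mean(0).round(4))
    k,P=band(Q,(.52,-.2),.09,.062,.085);print('knob top',len(P),P.mean(0).round(4),P.min(0).round(4),P.max(0).round(4))
    k,P=band(Q,(.52,-.2),.09,.034,.05);print('collar',len(P),P.mean(0).round(4), (P.min(0)/2+P.max(0)/2).round(4),circ(P[:,:2]))
    k,P=band(Q,(.52,-.2),.09,.010,.085);E=edge(k,Q);
    o=circ(E[:,:2]);r=abs(np.hypot(*(E[:,:2]-o[0]).T)-o[1])<.003;print('outer',circ(E[r][:,:2]))
    k,P=band(Q,(.483,-.06),.02,.03,.06);print('tab',len(P),P.mean(0).round(4),P.min(0).round(4),P.max(0).round(4))
    v=Q[(abs(Q[...,0]-.35)<.03)&(abs(Q[...,1]+.2)<.1)&(abs(Q[...,2])<.01)];print('counter',np.median(v[:,2]))
E
```

```text
w5 all 4475 [ 0.5404 -0.2201  0.0219]
knob top 177 [ 0.5404 -0.2216  0.0709] [ 0.5322 -0.2304  0.0631] [ 0.5487 -0.214   0.0734]
collar 381 [ 0.5405 -0.2214  0.0394] [ 0.5409 -0.2221  0.0418] (array([ 0.5410072, -0.2226259]), np.float64(0.020854341702727475))
outer (array([ 0.54090911, -0.22247059]), np.float64(0.052981625175246974))
tab 669 [ 0.4854 -0.0586  0.0445] [ 0.4737 -0.0759  0.0417] [ 0.4974 -0.0403  0.0471]
counter 0.0008133403848392673
t5 all 209 [ 0.551  -0.191   0.0189]<stdin>:6: RuntimeWarning: Mean of empty slice.
  ret = um.true_divide(
Traceback (most recent call last):
ValueError: zero-size array to reduction operation minimum which has no identity
```

```bash
python3 - <<'E'
from h import *
for t in('w4','s5','t5','w5'):
    Q,p=world(t);c=(.484,.0155)
    # rim top
    k,P=band(Q,c,.055,.060,.075)
    if t!='w4' and len(P)>20:
        E=P;o=circ(P[:,:2]);print(t,'rim',len(P),o,P[:,2].mean())
    # soap bar white
    R=p.astype(int);k=(R.min(-1)>130)&(np.hypot(Q[...,0]-c[0],Q[...,1]-c[1])<.045)
    if k.sum()>20:
        E=edge(k,Q);print(t,'soap',k.sum(),Q[k].mean(0).round(4),circ(E[:,:2]))
    k,P=band(Q,(.541,-.222),.06,.010,.085)
    if k.sum()>50:
        E=edge(k,Q);print(t,'lid',circ(E[:,:2]));k,P=band(Q,(.541,-.222),.06,.062,.085);print('knob',P.mean(0),len(P))
for t in('top0','side0','top1'):
    Q,p=world(t)
    k,P=band(Q,(.541,-.222),.07,.010,.085)
    if k.sum()>50:
        E=edge(k,Q);print(t,'lid',circ(E[:,:2]),k.sum());k,P=band(Q,(.541,-.222),.06,.058,.085);print('knob',np.median(P,0),len(P))
E
python3 - <<'E'
import cv2
a=cv2.imread('pics/t5.png');cv2.imwrite('pics/t5c.png',cv2.resize(a[230:400,280:560],None,fx=2.8,fy=2.8))
E
```

```text
w4 soap 5629 [0.4843 0.0243 0.0747] (array([0.48412995, 0.02494588]), np.float64(0.02560661934190836))
s5 rim 134 (array([0.48333971, 0.01426861]), np.float64(0.042753867729520105)) 0.06434917922488105
s5 soap 129 [0.4847 0.0152 0.0553] (array([0.48451427, 0.01558556]), np.float64(0.020733436227002564))
s5 lid (array([ 0.5392804 , -0.22432652]), np.float64(0.052044377188271464))
knob [ 0.53885551 -0.2249817   0.06855601] 45
t5 rim 123 (array([0.48571668, 0.01795126]), np.float64(0.04012732237600223)) 0.06648041725921713
t5 soap 139 [0.4848 0.0203 0.0562] (array([0.48588467, 0.01882953]), np.float64(0.02293812816769795))
t5 lid (array([ 0.54910041, -0.19941117]), np.float64(0.03422290158354721))
knob [nan nan nan] 0
w5 rim 426 (array([0.48479898, 0.01374665]), np.float64(0.04137961365152027)) 0.06606121588011155
w5 lid (array([ 0.54090911, -0.22247059]), np.float64(0.052981625175246974))
knob [ 0.54039952 -0.22157948  0.07085101] 177
top0 lid (array([ 0.54152712, -0.22124925]), np.float64(0.052305056189833145)) 681
knob [ 0.54065497 -0.21993366  0.06986027] 23
side0 lid (array([ 0.53933161, -0.22424113]), np.float64(0.05211549760777926)) 1168
knob [ 0.53887155 -0.22600665  0.06920982] 53
top1 lid (array([ 0.54180939, -0.22126221]), np.float64(0.05228865591048479)) 678
knob [ 0.5399535  -0.21986659  0.0719747 ] 23<stdin>:14: RuntimeWarning: Mean of empty slice.
  ret = um.true_divide(
```

View pics/t5c.png

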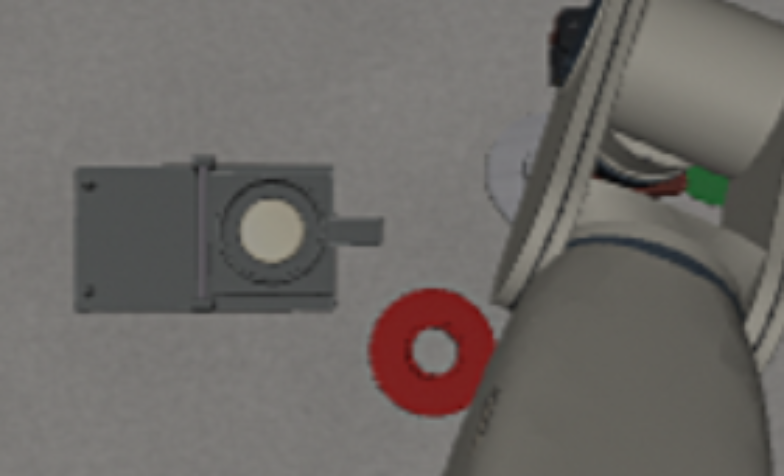

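Emit:
apply_moves(moves="-1 1.8 2 0;-2.2 3.7 5 0;-2.2 3.7 9 0;-2.2 3.7 13 0;-2.2 3.7 16 0;-2.2 3.7 18 0;-2.2 3.7 19.3 0;-2.2 3.7 19.7 0;-2.2 3.7 19.7 0;-2.2 3.7 19.7 0")

```text
t: 14.58
position: [0.5409, -0.2237, 0.2276]
tcp_rot: [[-0.001, 1.0, 0.001], [1.0, 0.001, -0.001], [-0.001, 0.001, -1.0]]
wrist_force: [-0.8, -0.4, 0.9]
width: 1.0
```

```bash
python3 - <<'E'
from h import *
s=monitor.sense();print(s['position'])
grab('wrist','w6');grab('side','s6')
Q,p=world('w6')
k,P=band(Q,(.541,-.222),.06,.060,.085);print('knob',P.mean(0),P.min(0),P.max(0),len(P))
E
```

```text
[ 0.54092007 -0.22369255  0.22758561]
knob [ 0.54099581 -0.21925021  0.07188153] [ 0.48700493 -0.23448767  0.06000748] [ 0.5950291  -0.21222551  0.08499841] 2668
```

View pics/w6.png

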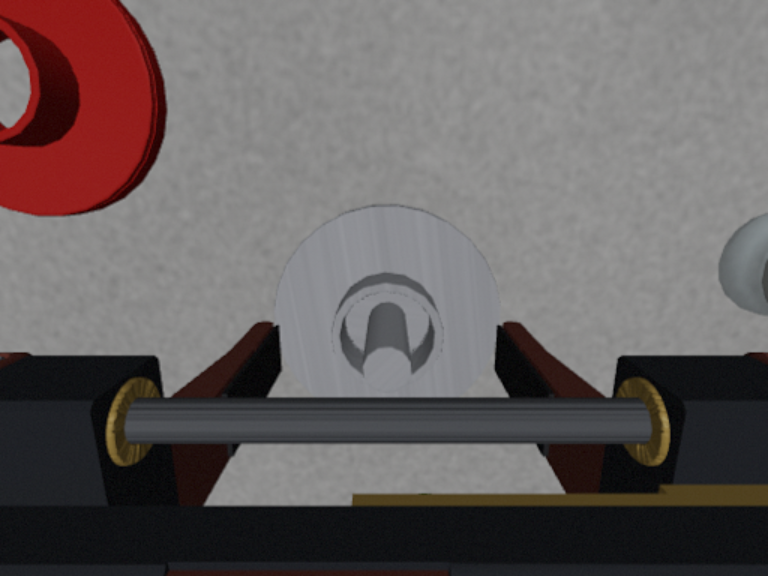

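The knob top (387,365) is centred between the fingers (~387). I'll check its offset along the pads.

```bash
python3 - <<'E'
from h import *
Q,p=world('w6')
k,P=band(Q,(.541,-.222),.015,.067,.078);print('knob',P.mean(0),P.min(0),P.max(0),len(P))
k,P=band(Q,(.541,-.222),.06,.012,.022);E=P[np.hypot(P[:,0]-.541,P[:,1]+.222)>.05];print(circ(E[:,:2]))
s=monitor.sense();print(s['position'])
E
```

```text
knob [ 0.54079926 -0.22132191  0.07129709] [ 0.53232498 -0.23105053  0.06704786] [ 0.54940679 -0.21337315  0.07316918] 872
(array([ 0.54094935, -0.22200678]), np.float64(0.05169318605582268))
[ 0.54081267 -0.22365369  0.22744809]
```

Emit:
apply_moves(moves="0.1 0 0 0;0.1 0 0 0;0.1 0 0 0")

```text
t: 15.05
position: [0.5406, -0.2225, 0.2268]
tcp_rot: [[-0.001, 1.0, 0.0], [1.0, 0.001, -0.0], [-0.0, 0.0, -1.0]]
wrist_force: [1.2, -0.3, -0.1]
width: 1.003
```

Emit:
apply_moves(moves="0 0 0 0;0 0 0 0;0 0 0 0;0 0 0 0;0 0 0 0;0 0 0 0;0 0 0 0;0 0 0 0", gripper=1)

```text
t: 16.05
position: [0.5406, -0.2225, 0.2266]
tcp_rot: [[-0.001, 1.0, 0.0], [1.0, 0.001, -0.0], [-0.0, 0.0, -1.0]]
wrist_force: [1.0, -0.6, -1.7]
width: 0.196
```

Emit:
apply_moves(moves="0 0 -0.3 0;0 0 -0.8 0;0 0 -1.6 0;0 0 -2.8 0;0 0 -4.2 0;0 0 -5.8 0;0 0 -7.4 0;0 0 -9 0;0 0 -10 0;0 0 -10.4 0;0 0 -10.5 0;0 0 -10.5 0")

```text
t: 17.55
position: [0.5404, -0.2225, 0.3312]
tcp_rot: [[-0.001, 1.0, -0.001], [1.0, 0.001, 0.0], [0.0, -0.001, -1.0]]
wrist_force: [0.2, -0.5, -3.2]
width: 0.202
```

```bash
python3 - <<'E'
from h import *
grab('wrist','w7');grab('side','s7')
E
```

```text
(no output)
```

View pics/w7.png

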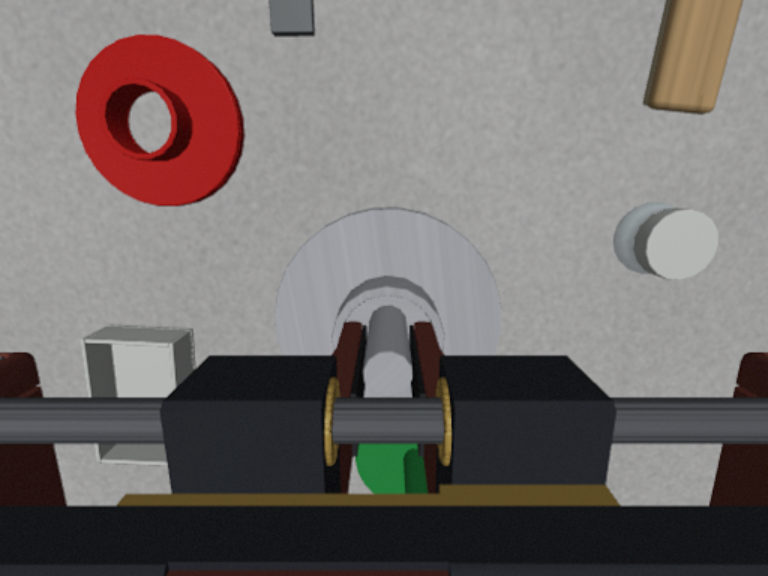

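View pics/s7.png

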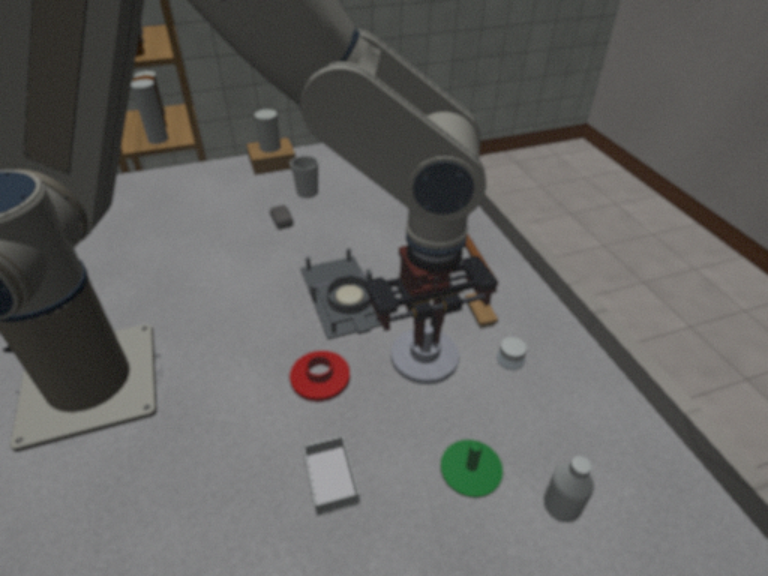

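Emit:
apply_moves(moves="0.3 -0.1 0 0;1 -0.2 0 0;2 -0.5 0 0;3.4 -0.8 0 0;5 -1.2 0 0;6.8 -1.6 0 0;8.6 -2 0 0;10.4 -2.4 0 0;12.2 -2.9 0 0;14 -3.3 0 0;15.8 -3.7 0 0;17.6 -4.1 0 0;19.3 -4.5 0 0;20.8 -4.9 0 0;22 -5.1 0 0;22.9 -5.3 0 0;23.5 -5.5 0 0;23.8 -5.6 0 0;23.8 -5.6 0 0;23.8 -5.6 0 0")

```text
t: 20.15
position: [0.4844, 0.0152, 0.3317]
tcp_rot: [[-0.001, 1.0, 0.0], [1.0, 0.001, -0.0], [-0.0, 0.0, -1.0]]
wrist_force: [0.1, 0.3, -2.8]
width: 0.199
```

```bash
python3 - <<'E'
from h import *
s=monitor.sense();print(s['position'],s['wrist_force'],s['ft_torque'])
grab('wrist','w8');grab('side','s8');grab('top','t8')
for t in('s8','t8','w8'):
    Q,p=world(t)
    for lo,hi in((.10,.135),(.06,.073)):
        k,P=band(Q,(.4846,.016),.062,lo,hi)
        if k.sum()>30:
            print(t,lo,k.sum(),P.mean(0).round(4))
E
```

```text
[0.48440291 0.01518322 0.33167728] [ 0.10795575  0.28778489 -2.78636239] [-0.07515533  0.08019779 -0.00881391]
s8 0.1 700 [ 0.4789 -0.0018  0.1209]
s8 0.06 98 [ 0.476  -0.0109  0.0647]
w8 0.1 10077 [0.4844 0.035  0.1226]
```

View pics/w8.png

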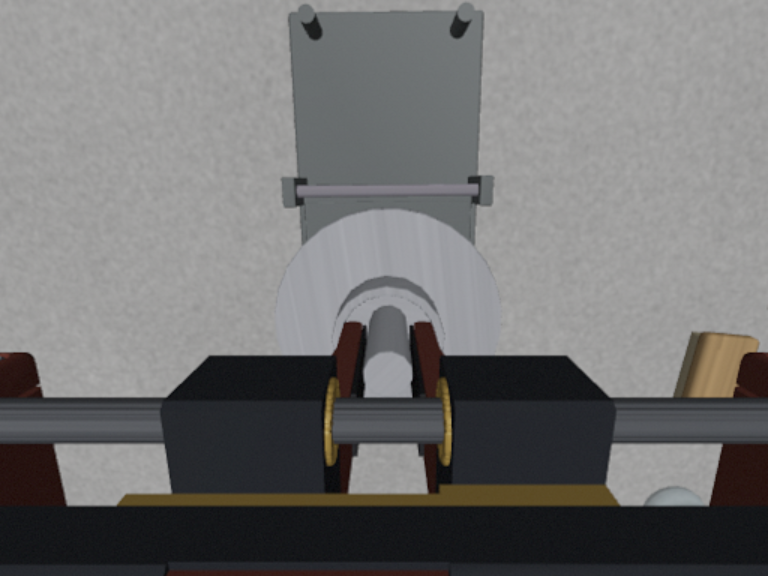

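View pics/s8.png

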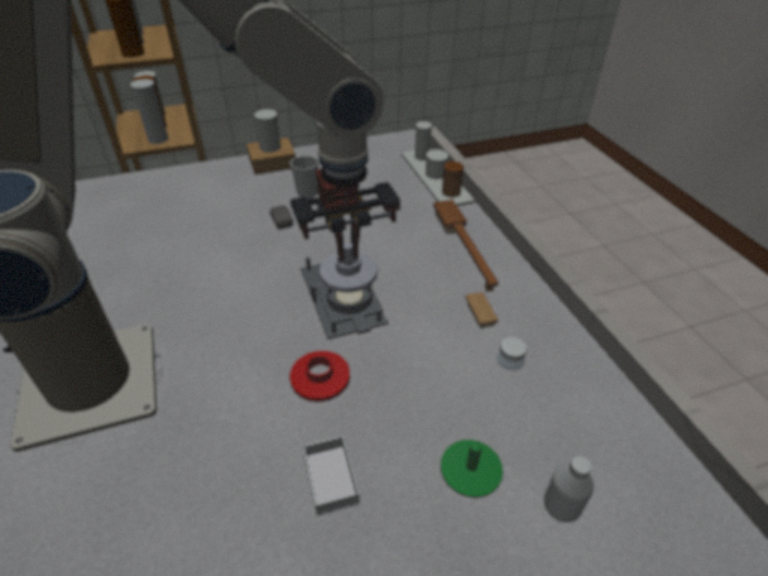

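Emit:
apply_moves(moves="0 0 0.4 0;0 0 1 0;0 0 1.8 0;0.05 0 2.6 0;0.05 0 3.2 0;0.05 0 3.5 0;0.05 0 3.7 0;0.05 0 3.9 0;0.05 0 4 0;0.05 0 4 0")

```text
t: 21.55
position: [0.4843, 0.0159, 0.2917]
tcp_rot: [[-0.001, 1.0, 0.0], [1.0, 0.001, 0.0], [0.0, 0.0, -1.0]]
wrist_force: [-0.5, 0.7, -3.1]
width: 0.199
```

Emit:
apply_moves(moves="0 0 0.1 0;0 0 0.2 0;0 0 0.3 0;0 0 0.4 0;0 0 0.5 0;0 0 0.55 0;0 0 0.55 0;0 0 0.55 0")

```text
t: 22.55
position: [0.4843, 0.0159, 0.2862]
tcp_rot: [[-0.001, 1.0, 0.0], [1.0, 0.001, -0.0], [-0.0, 0.0, -1.0]]
wrist_force: [0.7, -0.3, -3.2]
width: 0.198
```

Emit:
apply_moves(moves="0 0 0.05 0;0 0 0.1 0;0 0 0.1 0;0 0 0.1 0")

```text
t: 23.05
position: [0.4844, 0.0159, 0.2855]
tcp_rot: [[-0.001, 1.0, 0.0], [1.0, 0.001, -0.0], [-0.0, 0.0, -1.0]]
wrist_force: [-2.3, -0.5, 6.4]
width: 0.197
```

Contact came at the expected height (0.2855 against 0.2856). Releasing the knob.

Emit:
apply_moves(moves="0 0 -0.1 0;0 0 -0.1 0;0 0 -0.1 0;0 0 -0.1 0;0 0 -0.1 0;0 0 -0.1 0", gripper=0)

```text
t: 23.8
position: [0.4843, 0.0159, 0.2862]
tcp_rot: [[-0.001, 1.0, -0.0], [1.0, 0.001, -0.0], [-0.0, -0.0, -1.0]]
wrist_force: [-0.0, 0.1, -0.0]
width: 0.843
```

```bash
python3 - <<'E'
from h import *
s=monitor.sense();print(s['position'],s['wrist_force'],s['width'])
grab('wrist','w9');grab('side','s9')
Q,p=world('w9')
k,P=band(Q,(.4844,.016),.014,.12,.14);print('knob',P.mean(0),len(P))
k,P=band(Q,(.4844,.016),.06,.070,.082);print('top',len(P),P.mean(0));c=P.mean(0);n=np.linalg.svd(P-c,full_matrices=False)[2][2];print('normal',n)
E=P[np.hypot(P[:,0]-.4844,P[:,1]-.016)>.051];print(circ(E[:,:2]))
k,P=band(Q,(.4844,.016),.03,.094,.104);print('collar',P.mean(0),circ(P[:,:2]))
E
```

```text
[0.48432695 0.01593161 0.28615057] [-0.03340922  0.06694466 -0.04719775] 0.8434501985402916
knob [0.48432339 0.01781644 0.12935045] 992
top 11725 [0.48440042 0.02791449 0.07626969]
normal [ 5.56048819e-07 -4.18546861e-03  9.99991241e-01]
(array([0.48440564, 0.01620199]), np.float64(0.05222221290948602))
collar [0.48437489 0.02086773 0.09817691] (array([0.48441248, 0.01636499]), np.float64(0.020814994320760193))
```

View pics/w9.png

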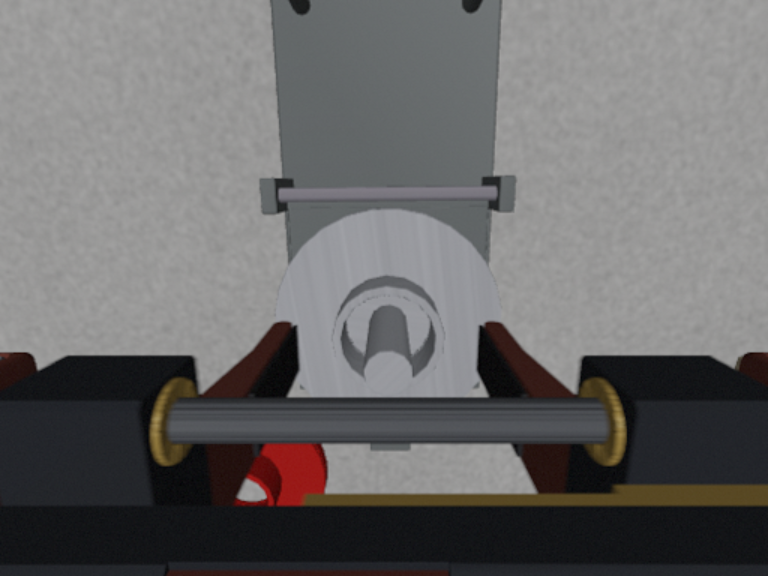

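View pics/s9.png

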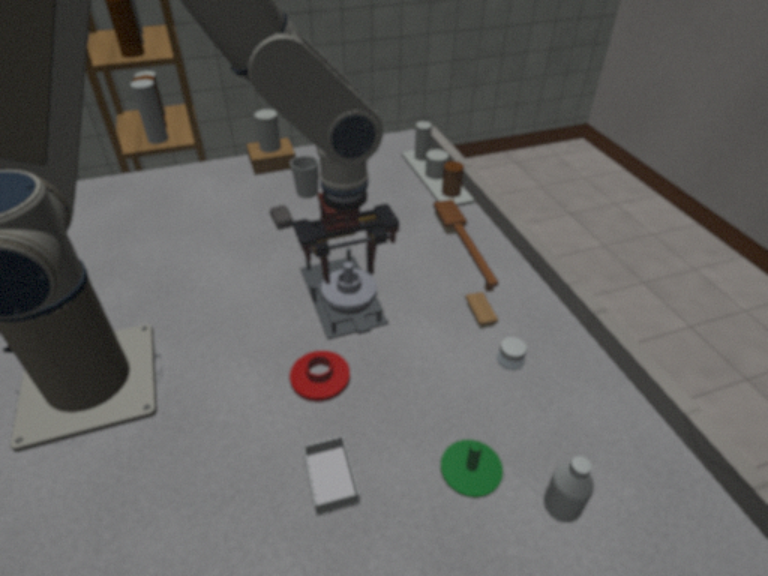

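Both lids are seated and level: the top is at 0.0763 (expected 0.076), and the collar is centred at (0.4844, 0.0163). Lowering to the collar.

Emit:
apply_moves(moves="0 0 0.3 0;0 0 0.8 0;0 0 1.3 0;0 0 1.8 0;0 0 2.2 0;0 0 2.4 0;0.03 0 2.45 0;0.03 0 2.45 0;0.03 0 2.45 0", gripper=0)

```text
t: 25.02
position: [0.4844, 0.0162, 0.2618]
tcp_rot: [[-0.001, 1.0, 0.0], [1.0, 0.001, 0.0], [0.0, 0.0, -1.0]]
wrist_force: [-0.1, -0.7, -0.1]
width: 0.998
```

Emit:
apply_moves(moves="0 0 0 0;0 0 0 0;0 0 0 0;0 0 0 0;0 0 0 0;0 0 0 0;0 0 0 0", gripper=1)

```text
t: 25.9
position: [0.4843, 0.0162, 0.2617]
tcp_rot: [[-0.001, 1.0, 0.0], [1.0, 0.001, 0.0], [0.0, 0.0, -1.0]]
wrist_force: [0.4, 0.2, -0.0]
width: 0.543
```

Emit:
apply_moves(moves="0 0 -0.1 0;0 0 -0.3 0;0 0 -0.7 0;0 0 -1.2 0;0 0 -1.8 0;0 0 -2.5 0;0 0 -3.3 0;0 0 -4.1 0;0 0 -5 0;0 0 -5.9 0;0 0 -6.8 0;0 0 -7.6 0;0 0 -8.4 0;0 0 -9 0;0 0 -9.5 0;0 0 -9.8 0;0 0 -10 0;0 0 -10 0;0 0 -10 0;0 0 -10 0")

```text
t: 28.4
position: [0.4843, 0.0162, 0.3615]
tcp_rot: [[-0.001, 1.0, -0.0], [1.0, 0.001, 0.0], [0.0, -0.0, -1.0]]
wrist_force: [0.0, 0.3, -2.3]
width: 0.537
```

```bash
python3 - <<'E'
from h import *
s=monitor.sense();print(s['t'],s['position'],s['wrist_force'],s['ft_torque'],s['width'],abs(s['joint_velocities']).max())
grab('wrist','w10');c=grab('side','s10')
Q,p=world('w10')
k,P=band(Q,(.4844,.016),.06,.165,.185);P=P[np.hypot(P[:,0]-.4844,P[:,1]-.016)>.027];print('outer top',len(P),P.mean(0));print('n',np.linalg.svd(P-P.mean(0),full_matrices=False)[2][2])
Q,p=world('s10')
k,P=band(Q,(.4844,.016),.05,.066,.078);print('inner disc',len(P),P.mean(0));E=edge(k,Q);print(circ(E[:,:2]));print('n',np.linalg.svd(P-P.mean(0),full_matrices=False)[2][2])
cv2.imwrite('pics/s10c.png',cv2.resize(p[120:240,170:300,::-1],None,fx=5,fy=5,interpolation=cv2.INTER_CUBIC))
E
```

```text
28.4 [0.48429587 0.01621788 0.36153283] [ 0.01208888  0.33744973 -2.29389827] [-0.01394298  0.07838845 -0.01660757] 0.5366010910561797 0.0015811735919231428
outer top 9646 [0.48418414 0.03952711 0.17638286]
n [3.66675334e-04 5.35298647e-03 9.99985605e-01]
inner disc 537 [0.48191522 0.00925711 0.07094453]
(array([0.4826048, 0.0125142]), np.float64(0.04240805110989502))
n [-0.00178245 -0.00555663  0.99998297]
```

View pics/s10c.png

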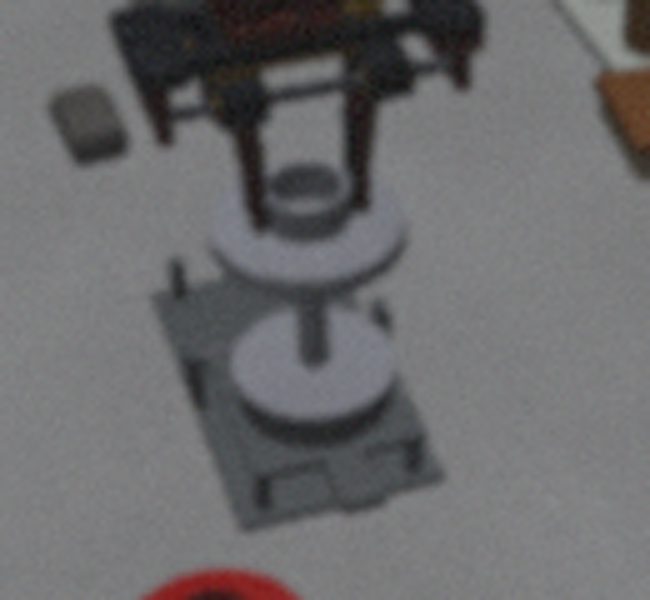

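View pics/w10.png

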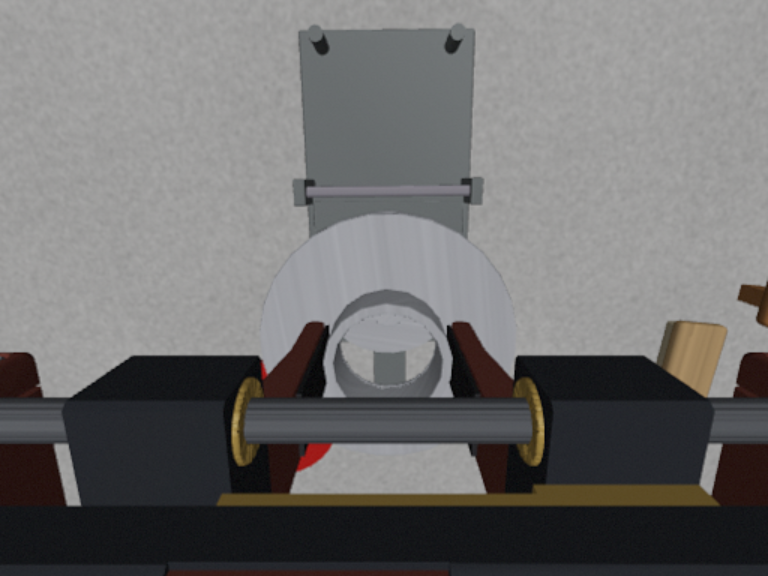

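The side view shows the outer lid held level above the inner lid, which sits flat on the dish with its knob upright. Handing in.

```bash
python3 -c "
from rig import workorder;print(workorder.job_done())"
```

```text
the job is handed in; nothing more can be done
None
```

I did the whole job in the order asked and handed it in at about 28.5 s. At hand-in the arm was still holding the outer lid about 10 cm above the inner lid.

- **Tray:** My pinch slipped off the tab just past upright. I went round behind it with the fingers closed, pushed the leaf over and pressed it down to its stop. The tab top then measured 44.5 mm high, against 44 mm expected. That press peaked at 33 N at the fingertips, fairly close to the 40 N limit.
- **Lids onto the dish:** I lifted both lids by the knob and lowered them with no side contact. They touched down at the expected height (TCP 285.5 mm, expected 285.6 mm), and I let go of the knob. The nested top then read level at 76.3 mm, against 76 mm expected.
- **Outer lid:** I gripped the collar (opening about 47.8 mm) and lifted 10 cm straight up. The outer lid's top is at 176.4 mm and level within about 0.3°, and the arm is still.
- **Inner lid:** It lies flat on the dish, its disc top reading 71 mm against 72 mm expected.

**Small disagreements:** The three cameras differed by up to 2–4 mm in absolute position, so I aimed with an average. The wrist force at the end was 2.3 N, against about 1.5 N for the outer lid alone. I put that down to sensor noise, because the picture shows the inner lid still on the dish. I did not touch the other toiletries or the red and green look-alikes.

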